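# Set a rubbing stone flush to a sloping slab

### The arm

A 6-joint arm with a two-finger parallel gripper is mounted at the origin on a cart in front of the work surface, level with it; the furniture and walls round the work are solid. World frame = base frame: x ahead of the robot, y to its left, z up, the work surface at z = 0. Lengths are in m, angles in rad, forces in N, time in s.
With the tool pointing down it reaches from about 0.25 to 0.8 m from the base axis. Payload 8.5 kg.
Tool frame: the origin (TCP) lies midway between the tips of the shut fingers; the grasp point (between the pads) lies 19 mm behind it (arm.grip_point_offset is the z of the grasp point in the tool frame, in m); z points along the fingers, y is the line along which they close (so a half turn about z gives the same grasp; the last joint's range is limited). The gripper opens to 85 mm and grips with 20 to 120 N. Pads are 22 mm wide; open, the fingers measure 114 mm over their backs; the gripper's body (76 mm by 85 mm) begins 54 mm behind the grasp point. The pads swing forward as they close: fully open they stand 13 mm farther back than shut.
Start: joints at [1.153, 0.238, -0.013, 1.319, 0, 1.571], TCP at [0.213, 0.48, 0.231] pointing down, gripper open.
Joint ranges: [-2.66, 2.66], [-1.03, 1.9], [-1.14, 1.46], [-1.82, 2.27], [-1.45, 1.34], [-3.14, 3.14]. Speed limits (rad/s): [2.22, 2.22, 2.79, 3.14, 3.14, 3.14].

### API

Orientations are given as a unit quaternion [x, y, z, w].
In Python, from station import arm gives the robot as it stands.
- The arm moves only by the tool jog_arm, never from a script. Its argument "series" is a list of rows, each a list of 7 numbers: the shift along the tool's x, y, z in units of 40 mm (1.0 is 40 mm), then the turn, a rotation vector about the tool's x, y, z in units of 5 degrees (1.0 is 5 degrees), then the opening, from 0 (shut) to 1 (fully open). In form: [[dx, dy, dz, rx, ry, rz, claw], ...]. A call has 1 to 12 rows; each row shifts and turns the commanded pose from where the row before left it, along the tool's axes as they then stand; what a row does not reach is not made up. A row lasts 1/10 s, in which the tool goes at most 50 mm and 8.59 degrees, less where a joint would pass 70% of its speed; a pose out of reach is approached as far as the arm can. A call is refused whole if a number of a shift passes 1 or a number of a turn 1, either way. A call with a gripper value outside its range is refused whole. The fingers move at their own pace and stop on an object; the grip force is fixed at half the most. Time passes only in rows, so rows that do not move let the fingers close. It gives the time, the measured TCP pose, the force, the opening and the grip force at its end, in the units of the state.
- arm.sense(): the state, without advancing time (a new reading comes with each control period).
- arm.snapshot(name): name is "side" or "top" or "wrist"; returns a dict with "image" (400x640x3 uint8, red, green, blue), "range_z" (400x640 float32, m along the optical axis (not along the pixel's ray), 0 where there is no reading), "intrinsics" (3x3 intrinsics, pixels), "T" (4x4, takes a point from camera to world coordinates); the wrist camera has in their place "tool_from_camera" (4x4, takes a point from camera to tool coordinates, whose origin is the TCP and whose axes are the flange's). Camera axes: x right, y up, looking along -z (the intrinsics and any distortion apply to the point x, -y, -z); pixel columns grow to the right and rows downward; lengths in m; the calibration is good to about 2 mm. A picture is of the moment at which its call begins: read the wrist's pose just before it.
- arm.job_done(): hands the job in; it is judged then, once.
The state is a dict: "t": time; "joint_pos": joint angles; "joint_vel": joint speeds; "effort": joint torques, N m; "tcp_pos": TCP position; "tool_rot": TCP orientation; "force": force on the tool from outside, world axes, zero at the start; "moment": the same for the moment, N m; "width": finger opening in m; "finger_force": force on a finger pad.
Only numpy, scipy, OpenCV 4.12 (cv2) and the standard library are available. Lean on these libraries where they do the work, as an engineer would, in place of code of your own. Each camera call takes 0.05 s, during which the arm holds its last target. There are 200 camera calls.

### The job

Lift the stone offcut off the long rubbing stone and set it down on the bare bench; only then pick up the rubbing stone and lay it flat on the middle of the sloping slab of the tilting rest, its length running level across the slope, tilted so that its whole underside is flush with the slab. Push it gently down until the sprung slab has sunk about 5 mm, and finish like that, still gripping the stone and pressing it flush: do not let go. Leave the rest at the angle it is set to, and do not disturb the chisel or the larger core bit.

Things in the scene. Friction and masses are not known exactly. Their poses are not given: they have to be found in the camera images.
- stone_center (a point): centre of the dark rubbing stone, the longer of the two on the bench: a loose plain block 48 x 150 x 30 mm (x, y, z), 0.4 to 0.6 kg, lying flat at the start with a stone offcut on top. z is up as it lies, y along its length. Grip it across its 48 mm width
- offcut_center (a point): centre of the loose grey stone offcut that lies on top of the rubbing stone, a rough block 40 x 52 x 26 mm (x, y, z), 0.12 kg; its z is up as it lies. The bench between the rubbing stone and the tilting rest, on the robot's side of the chisel, is bare (around 0.43 m ahead of the robot, 0.04 m to its right)
- offcut: the same offcut; origin at the centre of its underside
- rub_stone: the rubbing stone; origin at the centre of its underside, axes as stone_center
- face (a point): middle of the upper face of the sloping slab of the tilting rest: x points up the slope, y level across it, z out of the face (its normal). The slab is grey stone, 140 mm (x) by 170 mm (y), 20 mm thick, clear on all sides; the face rises away from the robot by 14 to 32 degrees, differently each time, and its middle is 85 to 110 mm above the bench
- bed (a joint): how far the slab is pressed into the rest along its normal, m: 0 at rest, stop at 0.010. Springs push back with about 1.5 N at first and 2 N more per mm (about 11 to 12 N at 5 mm). It cannot tip
- rest: the whole tilting rest, 210 x 210 mm on plan: steel base fixed to the bench, hinged plate and sprung slab; origin at the centre of its underside, x towards its high side
- tilt_edge (a point): middle of the upper edge of the rest's hinged plate, which is locked by stiff friction at its lower edge and must stay as it is set (a push under 25 N does not move it)
- claw: a claw chisel, 191 mm long, 21 mm high, lying on the bench right of the rest; leave it alone
- core_bit_0: the larger, dark core bit, 46 mm wide, 86 mm high, standing on end at the back right; leave it alone

How it is judged:
By the outcome, as a careful person would: the job done as asked, in the order asked, and still so for the second after the job is handed in, while the arm keeps its last pose, push and grip.
It also fails if it takes over 48 s, if anything falls off the work surface, if the arm or the gripper's body presses on something with over 40 N, if the wrist force passes 120 N, or if a joint passes its speed limit or range.

## Working session

There is one attempt and no reset: what is moved stays moved. The work goes in short steps, Python scripts to look and compute and a tool call to move; the robot and the scene stay as the last step left them, time stands still between calls to the robot, and variables do not carry over. Pictures are saved under pics/ and viewed, at most 10 in all, crops included, and the job is handed in when it is done.

Besides the shell and the picture viewer there is one more tool, called in YAML: its name, and indented under it one key for each argument. jog_arm: Moves the arm, as the interface text tells. Its arguments: {"type":"object","properties":{"series":{"type":"array"}},"required":["series"]}

```bash
ls; mkdir -p pics; cat > h.py <<'E'
import numpy as np, cv2
from scipy.spatial.transform import Rotation as R
from station import arm
def snap(n):
    s=arm.sense(); d=arm.snapshot(n)
    if n=="wrist":
        T=np.eye(4);T[:3,:3]=R.from_quat(s["tool_rot"]).as_matrix();T[:3,3]=s["tcp_pos"]
        d["T"]=T@d["tool_from_camera"]
    return d
def cloud(d):
    z=d["range_z"];K=d["intrinsics"];v,u=np.indices(z.shape)
    p=np.stack([(u-K[0,2])/K[0,0]*z,-(v-K[1,2])/K[1,1]*z,-z],-1)
    P=p@d["T"][:3,:3].T+d["T"][:3,3]; P[z==0]=np.nan
    return P
E
python3 - <<'E'
from h import *
for n in("top","side"):
    d=snap(n);cv2.imwrite(f"pics/{n}0.png",d["image"][...,::-1]);np.savez(f"{n}0.npz",P=cloud(d),im=d["image"])
    print(n,d["T"].round(3).tolist(),list(d.keys()))
print(arm.sense(),arm.grip_point_offset)
E
```

```text
pics
top [[-0.009, 0.98, -0.199, 0.395], [-1.0, -0.009, 0.002, -0.038], [0.001, 0.199, 0.98, 0.898], [0.0, 0.0, 0.0, 1.0]] ['image', 'range_z', 'intrinsics', 'T']
side [[0.91, 0.267, -0.316, 0.285], [-0.413, 0.56, -0.718, -0.66], [-0.015, 0.785, 0.62, 0.6], [0.0, 0.0, 0.0, 1.0]] ['image', 'range_z', 'intrinsics', 'T']
{'t': 0.1, 'joint_pos': array([ 1.15300181e+00,  2.38736508e-01, -1.41544170e-02,  1.31920353e+00,
       -2.66573520e-05,  1.57078579e+00]), 'joint_vel': array([ 6.37220917e-04, -2.54182027e-05,  1.10400771e-03,  1.84643266e-03,
       -8.20725330e-05,  1.81693482e-03]), 'effort': array([ 4.44149518e-04, -5.39722645e+01,  3.46998239e+01,  1.34025977e-02,
       -1.01656514e-05, -6.47619345e-07]), 'tcp_pos': array([0.212875  , 0.47950382, 0.23073971]), 'tool_rot': array([ 2.07376053e-01,  9.78261085e-01, -6.37717167e-04, -1.21568205e-04]), 'force': array([-0.74154706, -0.02719753,  0.73799344]), 'moment': array([-0.00098965, -0.02603977,  0.0528222 ]), 'finger_force': 0.0, 'width': 0.08545928796838322} -0.0187
```

View pics/top0.png

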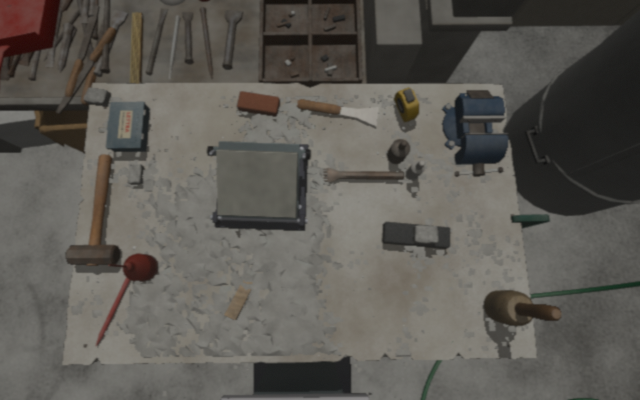

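View pics/side0.png

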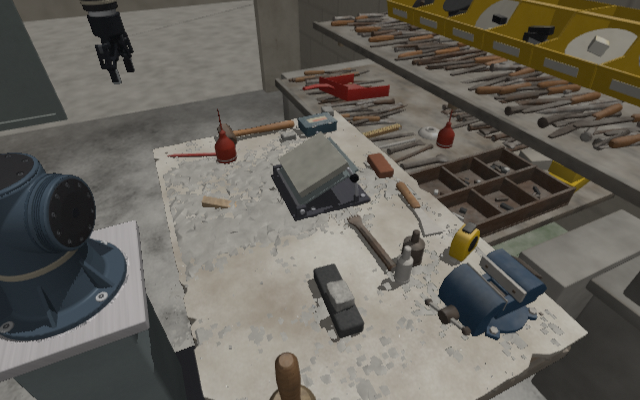

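The top picture shows the rest's slab around (258,182), the stone at (416,235) with the offcut at (427,235), the chisel at (365,175), and the core bits at (399,150) and (418,168). The side picture confirms this layout.

```bash
python3 - <<'E'
from h import *
for n in("top","side"):
    f=np.load(n+"0.npz");P=f["P"];im=f["im"].astype(int)
    Q=P.reshape(-1,3);C=im.reshape(-1,3)
    w=(Q[:,0]>.25)&(Q[:,0]<.5)&(Q[:,1]<-.12)&(Q[:,1]>-.42)
    b=Q[w&(abs(Q[:,2])<.012)];print(n,"bench z",np.median(b[:,2]))
    def rect(m,name):
        q=Q[m];q=q[np.abs(q-np.median(q,0)).max(1)<.12]
        r=cv2.minAreaRect((q[:,:2]*1000).astype(np.float32))
        print(name,len(q),"z",np.median(q[:,2]).round(4),"mean",q.mean(0).round(4),"rect",np.round(r[0],1),np.round(r[1],1),round(r[2],1))
    rect(w&(Q[:,2]>.022)&(Q[:,2]<.036),"stone")
    rect(w&(Q[:,2]>.05)&(Q[:,2]<.062),"offcut")
    # slab plane by RANSAC-ish
    w=(Q[:,0]>.38)&(Q[:,0]<.65)&(Q[:,1]<.18)&(Q[:,1]>-.02)&(Q[:,2]>.05)&(Q[:,2]<.17)
    q=Q[w];rng=np.random.default_rng(0);best=0
    for _ in range(300):
        a=q[rng.choice(len(q),3,0)];nn=np.cross(a[1]-a[0],a[2]-a[0]);L=np.linalg.norm(nn)
        if L<1e-5: continue
        nn/=L;i=abs((q-a[0])@nn)<.002
        if i.sum()>best:best=i.sum();I=i
    s=q[I];c=s.mean(0);nn=np.linalg.svd(s-c,full_matrices=False)[2][2];nn*=np.sign(nn[2])
    up=np.array([0,0,1])-nn*nn[2];up/=np.linalg.norm(up);y=np.cross(nn,up)
    l=np.stack([(s-c)@up,(s-c)@y],1)
    lo,hi=np.percentile(l,[.5,99.5],axis=0)
    r=cv2.minAreaRect((l*1000).astype(np.float32));m=(lo+hi)/2
    print("face",len(s),"n",nn.round(4),"tilt",np.degrees(np.arccos(nn[2])).round(2),"yaw",np.degrees(np.arctan2(up[1],up[0])).round(2),"ext",(hi-lo).round(4),"mid",(c+m[0]*up+m[1]*y).round(4),r)
E
```

```text
top bench z -0.000870235630343219
stone 669 z 0.029 mean [ 0.4825 -0.2715  0.0289] rect [ 481.6 -273.8] [149.8  36.2] 89.5
offcut 288 z 0.0529 mean [ 0.4853 -0.2879  0.0531] rect [ 485.5 -287.9] [51.4 26.7] 89.4
face 4118 n [-0.4034  0.0181  0.9148] tilt 23.82 yaw -2.57 ext [0.1316 0.168 ] mid [0.5907 0.0782 0.0976] ((-1.4448699951171875, 0.7200469970703125), (134.08932495117188, 170.29962158203125), 1.1194863319396973)
side bench z 0.0008784950921280621
stone 821 z 0.0306 mean [ 0.4815 -0.2935  0.0301] rect [ 481.5 -276.1] [ 36.8 153.3] 0.1
offcut 346 z 0.0549 mean [ 0.4863 -0.2913  0.0548] rect [ 486.5 -289. ] [26.7 51.9] 0.3
face 1959 n [-0.4074  0.0171  0.9131] tilt 24.06 yaw -2.4 ext [0.129  0.1687] mid [0.5915 0.0763 0.0997] ((1.54425048828125, 7.682701110839844), (173.239990234375, 131.83615112304688), 89.89459228515625)
```

jog_arm:
  series:
    - [-0.69,-0.73,0,0,0,1,1]
    - [-0.75,-0.66,0,0,0,1,1]
    - [-0.8,-0.59,0,0,0,1,1]
    - [-0.85,-0.52,0,0,0,1,1]
    - [-0.89,-0.45,0,0,0,1,1]
    - [-0.93,-0.37,0,0,0,1,1]
    - [-0.96,-0.28,0,0,0,1,1]
    - [-0.98,-0.2,0,0,0,1,1]
    - [-0.99,-0.11,0,0,0,1,1]
    - [-1,-0.03,0,0,0,1,1]
    - [-1,0.06,0,0,0,1,1]
    - [-0.99,0.15,0,0,0,1,1]

```text
t: 1.3
tcp_pos: [0.3735, 0.0261, 0.2313]
tool_rot: [0.67, 0.742, 0.0, 0.0]
force: [1.6, 0.8, -0.4]
width: 0.0856
finger_force: 0.0
```

jog_arm:
  series:
    - [-0.97,0.35,0,0,0,1,1]
    - [-0.97,0.35,0,0,0,0.16,1]
    - [-0.97,0.35,0,0,0,0,1]
    - [-0.97,0.35,0,0,0,0,1]
    - [-0.97,0.35,0,0,0,0,1]
    - [-0.97,0.35,0,0,0,0,1]
    - [-0.97,0.35,0,0,0,0,1]
    - [-0.97,0.35,0,0,0,0,1]
    - [0,0,0,0,0,0,1]
    - [0,0,0,0,0,0,1]

```text
t: 2.3
tcp_pos: [0.491, -0.2808, 0.2303]
tool_rot: [0.706, 0.708, -0.0, -0.001]
force: [-1.0, 0.1, -0.2]
width: 0.0853
finger_force: 0.0
```

```bash
python3 - <<'E'
from h import *
s=arm.sense();d=snap("wrist");P=cloud(d);np.savez("w1.npz",P=P,im=d["image"]);cv2.imwrite("pics/w1.png",d["image"][...,::-1])
print(s["tcp_pos"],s["tool_rot"],s["force"],d["tool_from_camera"].round(3).tolist())
Q=P.reshape(-1,3)
w=(Q[:,0]>.38)&(Q[:,0]<.56)&(Q[:,1]<-.17)&(Q[:,1]>-.42)
print("bench",np.median(Q[w&(abs(Q[:,2])<.012)][:,2]))
for lo,hi in((.02,.036),(.01,.036),(.045,.065)):
    q=Q[w&(Q[:,2]>lo)&(Q[:,2]<hi)]
    if len(q)>10: print(len(q),np.median(q[:,2]),cv2.minAreaRect((q[:,:2]*1000).astype(np.float32)),np.percentile(q[:,:2],[1,99],axis=0).round(4).tolist())
E
```

```text
[ 0.49095173 -0.28081998  0.23034858] [ 7.06051422e-01  7.08159903e-01 -2.25404627e-04 -9.43615123e-04] [-1.02418357  0.06234811 -0.24766218] [[0.0, 0.965, 0.262, 0.067], [1.0, 0.0, -0.001, -0.0], [-0.001, 0.262, -0.965, -0.143], [0.0, 0.0, 0.0, 1.0]]
bench 0.0006108407692515805
3544 0.030538981622382166 ((493.5771484375, -275.8000183105469), (149.54074096679688, 48.054046630859375), 84.21722412109375) [[0.4659, -0.3484], [0.5214, -0.2026]]
3544 0.030538981622382166 ((493.5771484375, -275.8000183105469), (149.54074096679688, 48.054046630859375), 84.21722412109375) [[0.4659, -0.3484], [0.5214, -0.2026]]
1505 0.054703986530230286 ((491.9574890136719, -289.01025390625), (50.74240493774414, 39.236454010009766), 88.01907348632812) [[0.4735, -0.3137], [0.5108, -0.2645]]
```

View pics/w1.png

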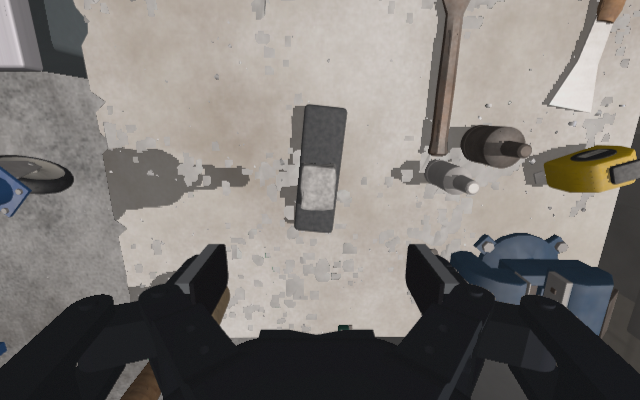

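jog_arm:
  series:
    - [-0.2,0.02,1,0,0,0.43,0.5]
    - [0,0,1,0,0,0,0.5]
    - [0,0,0.8,0,0,0,0.5]
    - [0,0,0,0,0,0,0.5]
    - [0,0,0,0,0,0,0.5]

```text
t: 2.85
tcp_pos: [0.4921, -0.2874, 0.1203]
tool_rot: [0.718, 0.696, -0.0, -0.0]
force: [0.4, -0.1, 0.5]
width: 0.0427
finger_force: 0.0
```

```bash
cat > m.py <<'E'
from h import *
import sys
s=arm.sense();d=snap("wrist");P=cloud(d)
if len(sys.argv)>1:cv2.imwrite(f"pics/{sys.argv[1]}.png",d["image"][...,::-1])
print(s["t"],s["tcp_pos"].round(4),s["tool_rot"].round(4),s["force"].round(1),s["width"])
Q=P.reshape(-1,3)
Rt=R.from_quat(s["tool_rot"]).as_matrix();L=(Q-s["tcp_pos"])@Rt
f=(abs(L[:,1])<.06)&(abs(L[:,0])<.02)&(L[:,2]<.004)&(L[:,2]>-.06)
for sg in(1,-1):
    g=L[f&(L[:,1]*sg>0)]
    if len(g)>5: print("finger",sg,len(g),"tip z",np.percentile(g[:,2],[98,99.5]).round(4),"y of tip",np.percentile(g[g[:,2]>np.percentile(g[:,2],90)][:,1],[2,50,98]).round(4))
w=(Q[:,0]>.38)&(Q[:,0]<.56)&(Q[:,1]<-.17)&(Q[:,1]>-.42)
print("bench",np.median(Q[w&(abs(Q[:,2])<.012)][:,2]))
for lo,hi in((.02,.036),(.045,.062)):
    q=Q[w&(Q[:,2]>lo)&(Q[:,2]<hi)]
    if len(q)>10: print(len(q),np.median(q[:,2]),cv2.minAreaRect((q[:,:2]*1000).astype(np.float32)),np.percentile(q[:,:2],[1,99],axis=0).round(4).tolist())
E
python3 m.py w2
```

```text
2.85 [ 0.4921 -0.2874  0.1203] [ 7.183e-01  6.957e-01 -1.000e-04 -1.000e-04] [ 0.4 -0.1  0.5] 0.04274113461427939
finger 1 5679 tip z [-0.0098 -0.005 ] y of tip [0.021  0.0216 0.0341]
finger -1 5722 tip z [-0.0095 -0.0049] y of tip [-0.0346 -0.0221 -0.0214]
bench 0.0005495906066085854
7152 0.030593223869209166 ((493.4128723144531, -275.9306640625), (149.66615295410156, 48.0704231262207), 84.2227554321289) [[0.4661, -0.3478], [0.5215, -0.2023]]
3276 0.054682865071405656 ((491.7319641113281, -289.09417724609375), (50.573036193847656, 39.14624786376953), 87.36067962646484) [[0.4735, -0.3133], [0.5108, -0.2643]]
```

View pics/w2.png

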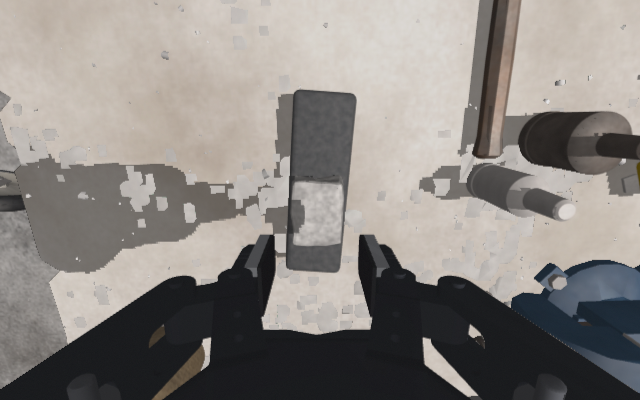

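jog_arm:
  series:
    - [-0.04,0,0.7,0,0,0,0.75]
    - [0,0,0.7,0,0,0,0.75]
    - [0,0,0.5,0,0,0,0.75]
    - [0,0,0.35,0,0,0,0.75]
    - [0,0,0,0,0,0,0.75]
    - [0,0,0,0,0,0,0]
    - [0,0,0,0,0,0,0]
    - [0,0,0,0,0,0,0]
    - [0,0,0,0,0,0,0]
    - [0,0,0,0,0,0,0]
    - [0,0,0,0,0,0,0]

```text
t: 4.0
tcp_pos: [0.4933, -0.2905, 0.0317]
tool_rot: [0.719, 0.695, 0.0, 0.002]
force: [-1.6, 1.4, 7.3]
width: 0.0373
finger_force: 59.9
```

jog_arm:
  series:
    - [0,0,-0.3,0,0,0,0]
    - [0,0,-0.6,0,0,0,0]
    - [0,0,-0.9,0,0,0,0]
    - [0.77,-0.21,-0.4,0,0,0,0]
    - [0.77,-0.22,0,0,0,0,0]
    - [0.77,-0.22,0,0,0,0,0]
    - [0.77,-0.22,0,0,0,0,0]
    - [0.77,-0.22,0,0,0,0,0]
    - [0.77,-0.22,0,0,0,0,0]
    - [0.77,-0.22,0,0,0,0,0]
    - [0.77,-0.22,0.5,0,0,0,0]
    - [0,0,0.5,0,0,0,0]

```text
t: 5.2
tcp_pos: [0.4301, -0.0387, 0.0787]
tool_rot: [0.718, 0.696, 0.001, 0.001]
force: [-0.3, -0.1, -2.3]
width: 0.0374
finger_force: 60.2
```

```bash
python3 - <<'E'
from h import *
s=arm.sense();print(s["t"],s["tcp_pos"].round(4),s["tool_rot"].round(4),s["force"].round(1),s["width"],s["finger_force"])
for n in("wrist","side"):
    d=snap(n);P=cloud(d);Q=P.reshape(-1,3);im=d["image"]
    if n=="wrist":cv2.imwrite("pics/w3.png",im[...,::-1])
    Rt=R.from_quat(s["tool_rot"]).as_matrix();L=(Q-s["tcp_pos"])@Rt
    g=L[(abs(L[:,0])<.035)&(abs(L[:,1])<.017)&(L[:,2]>-.04)&(L[:,2]<.03)]
    if len(g): print(n,len(g),np.percentile(g,[1,50,99],axis=0).round(4).tolist())
E
```

```text
5.2 [ 0.4301 -0.0387  0.0787] [7.176e-01 6.964e-01 1.100e-03 7.000e-04] [-0.3 -0.1 -2.3] 0.0373772832276102 60.2332181786187
wrist 8479 [[-0.0226, -0.0167, -0.025], [0.0062, -0.0004, -0.0229], [0.0261, 0.0166, -0.0039]]
side 327 [[-0.027, -0.0167, -0.023], [-0.0157, -0.0005, -0.0202], [0.0227, 0.0163, 0.0006]]
```

View pics/w3.png

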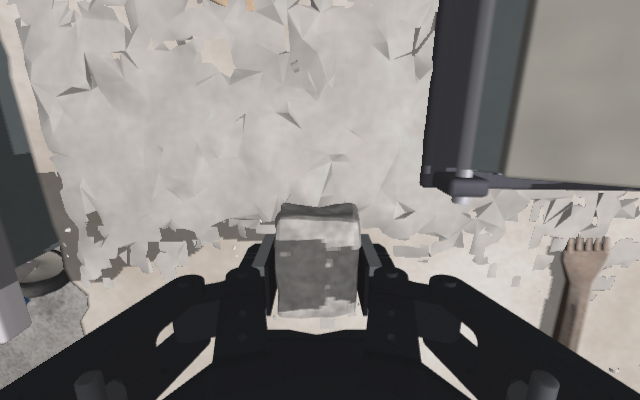

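The offcut is level in the fingers at (318,260). The rest's corner (440,185) and the chisel (580,260) are well clear.

jog_arm:
  series:
    - [0,0,0.7,0,0,0,0]
    - [0,0,0.6,0,0,0,0]
    - [0,0,0.35,0,0,0,0]
    - [0,0,0.12,0,0,0,0]
    - [0,0,0.06,0,0,0,0]
    - [0,0,0.03,0,0,0,0]
    - [0,0,0,0,0,0,0]
    - [0,0,0,0,0,0,0]

```text
t: 6.1
tcp_pos: [0.4308, -0.0414, 0.0036]
tool_rot: [0.719, 0.695, 0.0, 0.0]
force: [0.0, -0.2, -1.9]
width: 0.0373
finger_force: 60.3
```

jog_arm:
  series:
    - [0,0,0.03,0,0,0,0]
    - [0,0,0.02,0,0,0,0]
    - [0,0,0,0,0,0,0]

```text
t: 6.4
tcp_pos: [0.4306, -0.0413, 0.0016]
tool_rot: [0.719, 0.695, 0.0, 0.0]
force: [-2.7, 0.5, 11.0]
width: 0.0373
finger_force: 61.8
```

jog_arm:
  series:
    - [0,0,0,0,0,0,1]
    - [0,0,0,0,0,0,1]
    - [0,0,0,0,0,0,1]
    - [0,0,-0.5,0,0,0,1]
    - [0,0,-1,0,0,0,1]
    - [0,0,-1,0,0,0,1]
    - [-0.9,0.29,-0.4,0,0,0,1]
    - [-0.98,0.3,0,0,0,0,1]
    - [-0.98,0.3,0,0,0,0,1]
    - [-0.98,0.3,0,0,0,0,1]
    - [-0.98,0.29,0,0,0,0,1]
    - [-0.98,0.29,0,0,0,0.78,1]

```text
t: 7.6
tcp_pos: [0.4934, -0.2772, 0.1167]
tool_rot: [0.742, 0.67, -0.0, -0.0]
force: [1.0, 1.1, 0.3]
width: 0.0848
finger_force: 0.0
```

```bash
python3 m.py; python3 - <<'E'
from h import *
d=snap("top");im=d["image"];cv2.imwrite("pics/top2.png",im[...,::-1])
Q=cloud(d).reshape(-1,3);q=Q[(abs(Q[:,0]-.43)<.05)&(abs(Q[:,1]+.04)<.05)&(Q[:,2]>.018)&(Q[:,2]<.04)]
print("offcut",len(q),q.mean(0),cv2.minAreaRect((q[:,:2]*1000).astype(np.float32)))
E
```

```text
7.6 [ 0.4934 -0.2772  0.1167] [ 7.421e-01  6.703e-01 -0.000e+00 -1.000e-04] [1.  1.1 0.3] 0.08477115383758572
finger 1 2890 tip z [-0.0164 -0.0149] y of tip [0.0421 0.0425 0.049 ]
finger -1 2882 tip z [-0.0162 -0.0145] y of tip [-0.0492 -0.043  -0.0426]
bench 0.0005347421577420741
10536 0.03060741896902934 ((493.35858154296875, -275.5386962890625), (148.2877960205078, 48.11355972290039), 84.24774169921875) [[0.4668, -0.3465], [0.5209, -0.2027]]
offcut 380 [ 0.42891458 -0.0394688   0.0231652 ] ((429.74359130859375, -39.414794921875), (49.23689651489258, 37.62814712524414), 89.43155670166016)
```

jog_arm:
  series:
    - [0.04,0,0.8,0,0,0,1]
    - [0,0,0.8,0,0,0,1]
    - [0,0,0.7,0,0,0,1]
    - [0,0,0.4,0,0,0,1]
    - [0,0,0.14,0,0,0,1]
    - [0,0,0,0,0,0,1]
    - [0,0,0,0,0,0,0]
    - [0,0,0,0,0,0,0]
    - [0,0,0,0,0,0,0]
    - [0,0,0,0,0,0,0]
    - [0,0,0,0,0,0,0]
    - [0,0,0,0,0,0,0]

```text
t: 8.9
tcp_pos: [0.4939, -0.2743, 0.0046]
tool_rot: [0.742, 0.671, 0.0, 0.001]
force: [-1.1, 0.4, 6.8]
width: 0.0469
finger_force: 63.1
```

jog_arm:
  series:
    - [0,0,-0.3,0,0,0,0]
    - [0,0,-0.6,0,0,0,0]
    - [0,0,-0.9,0,0,0,0]
    - [0,0,-0.9,0,0,0,0]
    - [0,0,-0.9,0,0,-0.66,0]
    - [0.5,0.15,-0.8,0,0,0,0]
    - [0.89,0.15,0,0,0,0,0]
    - [0.89,0.15,0,0,0,0,0]
    - [0.89,0.15,0,0,0,0,0]
    - [0.89,0.15,0,0,0,0,0]
    - [0.89,0.15,0,0,0,0,0]
    - [0.89,0.15,0,0,0,0,0]

```text
t: 10.1
tcp_pos: [0.5452, -0.0409, 0.1798]
tool_rot: [0.722, 0.692, -0.0, -0.0]
force: [0.7, 0.3, -4.5]
width: 0.0469
finger_force: 63.9
```

jog_arm:
  series:
    - [0.89,0.15,0,0,0,0,0]
    - [0.89,0.15,0,0,0,0,0]
    - [0.89,0.15,0,0,0,0,0]
    - [0.5,0.15,0,0,0,0,0]
    - [0,0,0,-0.8,0,0,0]
    - [0,0,0,-0.8,0,0,0]
    - [0,0,0,-0.8,0,0,0]
    - [0,0,0,-0.8,0,0,0]
    - [0,0,0,-0.8,0,0,0]
    - [0,0,0,-0.8,0,0,0]
    - [0,0,0,0,0,0,0]
    - [0,0,0,0,0,0,0]

```text
t: 11.3
tcp_pos: [0.5743, 0.0833, 0.1796]
tool_rot: [0.707, 0.677, 0.143, 0.149]
force: [1.0, -1.0, -5.7]
width: 0.0469
finger_force: 64.7
```

```bash
cat > f.py <<'E'
from h import *
import sys
s=arm.sense();print(s["t"],s["tcp_pos"].round(4),s["tool_rot"].round(4),s["force"].round(1),s["moment"].round(2),s["width"])
T=R.from_quat(s["tool_rot"]).as_matrix()
def plane(q,tol=.002,N=400):
    rng=np.random.default_rng(0);best=0
    for _ in range(N):
        a=q[rng.choice(len(q),3,0)];nn=np.cross(a[1]-a[0],a[2]-a[0]);l=np.linalg.norm(nn)
        if l<1e-5: continue
        nn/=l;i=abs((q-a[0])@nn)<tol
        if i.sum()>best:best=i.sum();I=i
    q=q[I];c=q.mean(0);return c,np.linalg.svd(q-c,full_matrices=False)[2][2],q
for n in sys.argv[1:]:
    d=snap(n);cv2.imwrite(f"pics/{n}_{s['t']:.1f}.png",d["image"][...,::-1]);Q=cloud(d).reshape(-1,3);L=(Q-s["tcp_pos"])@T
    # stone in hand: top face seen by camera (tool frame)
    g=L[(abs(L[:,0])<.085)&(abs(L[:,1])<.03)&(L[:,2]>-.04)&(L[:,2]<-.015)&(abs(L[:,0])>.016)]
    if len(g)>50:
        c,nn,g=plane(g,.0012);nn*=np.sign(nn[2]);r=cv2.minAreaRect((g[:,:2]*1000).astype(np.float32))
        print(n,"stone top z",c.round(4),"n tool",nn.round(4),"deg",np.degrees(nn[:2]).round(2),"x",np.percentile(g[:,0],[1,99]).round(4),"y",np.percentile(g[:,1],[1,99]).round(4),r)
    q=Q[(Q[:,0]>.48)&(Q[:,0]<.7)&(Q[:,1]<.19)&(Q[:,1]>-.03)&(Q[:,2]>.05)&(Q[:,2]<.15)&(L[:,2]>.012)]
    if len(q)<100: print("no face");continue
    c,nn,q=plane(q);nn*=np.sign(nn[2]);up=np.array([0,0,1])-nn*nn[2];up/=np.linalg.norm(up);y=np.cross(nn,up)
    l=np.stack([(q-c)@up,(q-c)@y],1);r=cv2.minAreaRect((l*1000).astype(np.float32));lo,hi=np.percentile(l,[.3,99.7],axis=0)
    mid=c+up*(lo+hi)[0]/2+y*(lo+hi)[1]/2
    print(n,"face",len(q),"tilt",np.degrees(np.arccos(nn[2])).round(2),"yaw",np.degrees(np.arctan2(up[1],up[0])).round(2),"ext",(hi-lo).round(4),"rect",r[1],"mid",mid.round(4))
    print("  -n in tool",(T.T@-nn).round(4),"face y in tool",(T.T@y).round(4),"mid in tool",(T.T@(mid-s["tcp_pos"])).round(4))
E
python3 f.py wrist top side
```

```text
11.3 [0.5743 0.0833 0.1796] [0.7065 0.6767 0.1431 0.1494] [ 1.  -1.  -5.7] [ 0.    0.8  -0.04] 0.04688314658301922
wrist stone top z [ 0.0362  0.0001 -0.0262] n tool [-3.e-04  6.e-04  1.e+00] deg [-0.01  0.03] x [-0.0276  0.0707] y [-0.0215  0.0217] ((20.918617248535156, -0.03780937194824219), (103.19384002685547, 46.107120513916016), 0.21873965859413147)
wrist face 10305 tilt 23.99 yaw -2.73 ext [0.1388 0.1645] rect (139.86630249023438, 182.01890563964844) mid [0.5947 0.0799 0.1005]
  -n in tool [-0.0018  0.0018  1.    ] face y in tool [1.     0.0041 0.0018] mid in tool [-0.0025 -0.0133  0.0806]
top stone top z [-0.0289  0.0036 -0.0248] n tool [ 0.0036 -0.0226  0.9997] deg [ 0.21 -1.29] x [-0.0743  0.0709] y [-0.0214  0.0229] ((-1.0526657104492188, 0.4402179718017578), (147.90281677246094, 45.47956466674805), 0.20551294088363647)
top face 1960 tilt 24.07 yaw -2.7 ext [0.1395 0.1683] rect (140.124755859375, 169.10121154785156) mid [0.5936 0.0777 0.0988]
  -n in tool [-0.0017  0.0032  1.    ] face y in tool [1.     0.0037 0.0016] mid in tool [-0.0048 -0.0149  0.0818]
side stone top z [-0.0142  0.0042 -0.026 ] n tool [0.0041 0.0042 1.    ] deg [0.23 0.24] x [-0.0752  0.0675] y [-0.0186  0.0253] ((-3.0249404907226562, 3.1128883361816406), (44.81535339355469, 147.6398468017578), 89.80445098876953)
side face 1917 tilt 24.02 yaw -2.22 ext [0.1389 0.1688] rect (172.2377471923828, 139.66603088378906) mid [0.5959 0.0758 0.1016]
  -n in tool [0.0018 0.0024 1.    ] face y in tool [ 1.     -0.0039 -0.0018] mid in tool [-0.0065 -0.0116  0.0802]
```

jog_arm:
  series:
    - [-0.08,-0.34,0.5,0,0,0,0]
    - [0,0,0.6,0,0,0,0]
    - [0,0,0.4,0,0,0,0]
    - [0,0,0.2,0,0,0,0]
    - [0,0,0,0,0,0,0]
    - [0,0,0,0,0,0,0]
    - [0,0,0,0,0,0,0]

```text
t: 12.15
tcp_pos: [0.5907, 0.0795, 0.1126]
tool_rot: [0.706, 0.676, 0.144, 0.15]
force: [-0.4, -0.5, -5.0]
width: 0.047
finger_force: 64.5
```

```bash
cat > g.py <<'E'
from h import *
s=arm.sense();T=R.from_quat(s["tool_rot"]).as_matrix()
F=[]
print(s["t"],s["tcp_pos"].round(4),"force tool",(T.T@s["force"]).round(2),"moment tool",(T.T@s["moment"]).round(2),"tcp along tool z",(s["tcp_pos"]@T)[2].round(4),"z axis",T[:,2].round(4))
E
python3 g.py; python3 f.py wrist side; ls pics
```

```text
12.15 [0.5907 0.0795 0.1126] force tool [-0.55 -2.41  4.45] moment tool [ 0.89 -0.    0.01] tcp along tool z 0.1364 z axis [ 0.4074 -0.0175 -0.9131]
12.15 [0.5907 0.0795 0.1126] [0.7064 0.6764 0.1442 0.1505] [-0.4 -0.5 -5. ] [ 0.04  0.89 -0.01] 0.04703514280015794
wrist stone top z [ 0.0363  0.0001 -0.0261] n tool [-6.e-04 -4.e-04  1.e+00] deg [-0.04 -0.02] x [-0.0276  0.0711] y [-0.0216  0.0218] ((20.76451873779297, 0.04257392883300781), (46.08009719848633, 102.82965087890625), 89.99899291992188)
wrist face 24373 tilt 24.04 yaw -2.74 ext [0.1384 0.1487] rect (139.83616638183594, 168.5564422607422) mid [0.5949 0.0878 0.1003]
  -n in tool [-1.9e-03 -4.0e-04  1.0e+00] face y in tool [1.     0.0039 0.0019] mid in tool [ 0.0085 -0.0015  0.0128]
side stone top z [-0.0139  0.0025 -0.0264] n tool [0.0017 0.0076 1.    ] deg [0.1  0.44] x [-0.0759  0.0631] y [-0.0201  0.0238] ((-6.637355804443359, 1.656820297241211), (46.05915451049805, 141.503662109375), 89.681884765625)
side face 823 tilt 24.0 yaw -2.15 ext [0.1399 0.1686] rect (184.87806701660156, 140.02163696289062) mid [0.5959 0.0743 0.101 ]
  -n in tool [ 0.0022 -0.0011  1.    ] face y in tool [ 1.     -0.0054 -0.0022] mid in tool [-0.005   0.0003  0.0128]
side0.png
side_11.3.png
side_12.2.png
top0.png
top2.png
top_11.3.png
w1.png
w2.png
w3.png
wrist_11.3.png
wrist_12.2.png
```

jog_arm:
  series:
    - [0,0,0.08,0,0,0,0]
    - [0,0,0.05,0,0,0,0]
    - [0,0,0.025,0,0,0,0]
    - [0,0,0.025,0,0,0,0]
    - [0,0,0,0,0,0,0]
    - [0,0,0,0,0,0,0]

```text
t: 12.85
tcp_pos: [0.5931, 0.0793, 0.105]
tool_rot: [0.707, 0.676, 0.144, 0.15]
force: [-0.3, -1.2, -5.8]
width: 0.0468
finger_force: 64.6
```

```bash
python3 g.py
```

```text
12.85 [0.5931 0.0793 0.105 ] force tool [-1.18 -2.64  5.22] moment tool [0.82 0.01 0.01] tcp along tool z 0.1436 z axis [ 0.4062 -0.0178 -0.9136]
```

jog_arm:
  series:
    - [0,0,0.025,0,0,0,0]
    - [0,0,0.025,0,0,0,0]
    - [0,0,0,0,0,0,0]
    - [0,0,0,0,0,0,0]

```text
t: 13.25
tcp_pos: [0.594, 0.0793, 0.1034]
tool_rot: [0.706, 0.676, 0.144, 0.15]
force: [-1.6, 0.1, -2.9]
width: 0.0468
finger_force: 65.0
```

```bash
python3 g.py
```

```text
13.25 [0.594  0.0793 0.1034] force tool [ 0.06 -2.61  1.97] moment tool [ 0.94 -0.04  0.02] tcp along tool z 0.1456 z axis [ 0.4065 -0.0176 -0.9135]
```

jog_arm:
  series:
    - [0,0,0.025,0,0,0,0]
    - [0,0,0.025,0,0,0,0]
    - [0,0,0.025,0,0,0,0]
    - [0,0,0,0,0,0,0]
    - [0,0,0,0,0,0,0]
    - [0,0,0,0,0,0,0]

```text
t: 13.85
tcp_pos: [0.5952, 0.0792, 0.1007]
tool_rot: [0.706, 0.676, 0.144, 0.15]
force: [-4.5, -0.1, 2.6]
width: 0.0467
finger_force: 65.7
```

```bash
python3 g.py; python3 f.py wrist side
```

```text
13.85 [0.5952 0.0792 0.1007] force tool [-0.25 -3.08 -4.22] moment tool [ 1.02 -0.07  0.03] tcp along tool z 0.1486 z axis [ 0.4066 -0.0177 -0.9135]
13.85 [0.5952 0.0792 0.1007] [0.7065 0.6765 0.1439 0.1503] [-4.5 -0.1  2.6] [-0.01  1.02 -0.05] 0.04672107667245365
wrist stone top z [ 0.0362  0.     -0.0261] n tool [-0.0032 -0.0014  1.    ] deg [-0.18 -0.08] x [-0.0275  0.0711] y [-0.0217  0.0218] ((21.033971786499023, -0.08414268493652344), (103.01187896728516, 46.155853271484375), 0.22540491819381714)
wrist face 1421 tilt 24.37 yaw -2.32 ext [0.0321 0.1964] rect (30.365755081176758, 201.60369873046875) mid [0.6726 0.0867 0.0976]
  -n in tool [0.0012 0.0062 1.    ] face y in tool [ 1.     -0.0026 -0.0012] mid in tool [0.0108 0.0691 0.0341]
side stone top z [-0.019   0.0034 -0.0266] n tool [0.0032 0.     1.    ] deg [0.19 0.  ] x [-0.0754  0.0601] y [-0.0201  0.0241] ((-7.324260711669922, 1.6852035522460938), (45.5532341003418, 140.14659118652344), 89.74356842041016)
side face 378 tilt 24.07 yaw -2.48 ext [0.1345 0.18  ] rect (214.88194274902344, 109.99516296386719) mid [0.6266 0.0702 0.0779]
  -n in tool [1.0e-04 1.1e-03 1.0e+00] face y in tool [ 1.e+00 -1.e-04 -1.e-04] mid in tool [-0.0077  0.0198  0.0337]
```

jog_arm:
  series:
    - [0,0,0.02,0,0,0,0]
    - [0,0,0.015,0,0,0,0]
    - [0,0,0,0,0,0,0]
    - [0,0,0,0,0,0,0]
    - [0,0,0,0,0,0,0]
    - [0,0,0,0,0,0,0]

```text
t: 14.55
tcp_pos: [0.5958, 0.0792, 0.0994]
tool_rot: [0.706, 0.676, 0.144, 0.15]
force: [-5.6, 1.0, 3.9]
width: 0.0465
finger_force: 66.0
```

```bash
python3 g.py; sed -i 's/L\[:,2\]>.012/L[:,2]>-.012/; s/(Q\[:,2\]<.15)/(Q[:,2]<.15)\&((abs(L[:,1])>.03)|(abs(L[:,0])>.085))/' f.py; python3 f.py wrist top side; python3 g.py;ls pics|tail -3
```

```text
14.55 [0.5958 0.0792 0.0994] force tool [ 0.72 -3.6  -5.84] moment tool [ 1.19 -0.05  0.01] tcp along tool z 0.15 z axis [ 0.4066 -0.0176 -0.9134]
14.55 [0.5958 0.0792 0.0994] [0.7065 0.6765 0.1439 0.1503] [-5.6  1.   3.9] [ 0.01  1.2  -0.03] 0.04647572275407555
wrist stone top z [ 0.0361 -0.     -0.0261] n tool [-0.0011  0.0013  1.    ] deg [-0.06  0.07] x [-0.0275  0.0707] y [-0.0216  0.0215] ((20.857982635498047, -0.035739898681640625), (45.90270233154297, 102.64827728271484), 89.92079162597656)
wrist face 29151 tilt 24.02 yaw -2.63 ext [0.1384 0.1693] rect (139.9047088623047, 179.98928833007812) mid [0.5971 0.0911 0.0957]
  -n in tool [-1.1e-03  1.0e-04  1.0e+00] face y in tool [1.     0.0024 0.0011] mid in tool [ 0.0119 -0.0007  0.0038]
top stone top z [-0.0292  0.0022 -0.0251] n tool [ 0.002  -0.0013  1.    ] deg [ 0.11 -0.07] x [-0.075   0.0705] y [-0.0231  0.0211] ((-1.420806884765625, -0.4477081298828125), (148.63546752929688, 45.88654327392578), 0.9115368127822876)
top face 1607 tilt 23.89 yaw -2.57 ext [0.1388 0.195 ] rect (199.8653106689453, 139.85220336914062) mid [0.5957 0.0776 0.0944]
  -n in tool [-6.0e-04 -2.2e-03  1.0e+00] face y in tool [1.0e+00 1.3e-03 6.0e-04] mid in tool [-0.0016 -0.002   0.0047]
side stone top z [-0.0184  0.0025 -0.0266] n tool [0.0013 0.0121 0.9999] deg [0.07 0.69] x [-0.0762  0.0614] y [-0.0203  0.0233] ((-7.110050201416016, 1.0970268249511719), (45.289794921875, 141.03663635253906), 89.5810775756836)
side face 1074 tilt 24.08 yaw -1.89 ext [0.1391 0.1816] rect (185.59552001953125, 139.310546875) mid [0.5974 0.0674 0.0967]
  -n in tool [0.0042 0.0012 1.    ] face y in tool [ 0.9999 -0.0095 -0.0042] mid in tool [-0.0117  0.0008  0.0033]
14.7 [0.5958 0.0792 0.0995] force tool [ 0.55 -3.66 -6.89] moment tool [ 1.17 -0.   -0.02] tcp along tool z 0.15 z axis [ 0.4066 -0.0176 -0.9134]
wrist_12.2.png
wrist_13.8.png
wrist_14.6.png
```

jog_arm:
  series:
    - [0,0,0.008,0,0,0,0]
    - [0,0,0,0,0,0,0]
    - [0,0,0,0,0,0,0]
    - [0,0,0,0,0,0,0]
    - [0,0,0,0,0,0,0]

```text
t: 15.2
tcp_pos: [0.5959, 0.0792, 0.0992]
tool_rot: [0.706, 0.676, 0.144, 0.15]
force: [-6.5, 0.3, 5.7]
width: 0.047
finger_force: 66.1
```

```bash
python3 g.py; python3 f.py wrist | grep -A1 face; python3 g.py
```

```text
15.2 [0.5959 0.0792 0.0992] force tool [ 0.   -3.6  -7.82] moment tool [ 1.19 -0.04  0.05] tcp along tool z 0.1503 z axis [ 0.4066 -0.0176 -0.9134]
wrist face 29148 tilt 24.03 yaw -2.58 ext [0.1383 0.169 ] rect (180.63375854492188, 139.7340087890625) mid [0.5973 0.0911 0.0955]
  -n in tool [-7.e-04  2.e-04  1.e+00] face y in tool [1.0e+00 1.6e-03 7.0e-04] mid in tool [ 0.0119 -0.0007  0.0038]
15.25 [0.5959 0.0792 0.0992] force tool [ 0.46 -3.86 -7.35] moment tool [ 1.24 -0.06  0.03] tcp along tool z 0.1503 z axis [ 0.4066 -0.0177 -0.9134]
```

View pics/side_14.6.png

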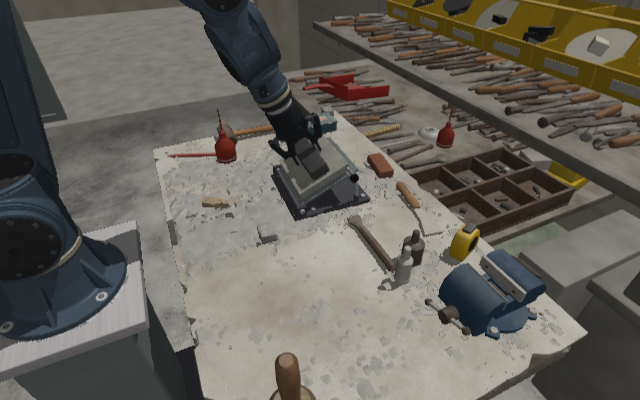

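View pics/wrist_14.6.png

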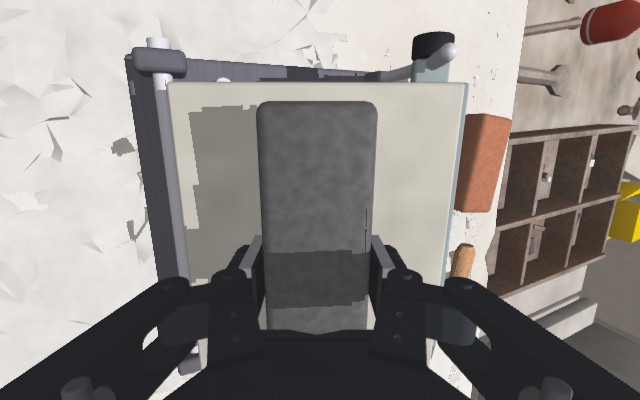

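The side view shows the stone held on the slab at (310,160), the offcut on the bench at (267,233), and the chisel and core bits undisturbed. The wrist view shows the stone centred across the slope. The spring force is about 12 N, so the slab is about 5 mm down and its tilt is unchanged at 24.0°.

```bash
python3 -c "
from station import arm
print(arm.job_done())"
```

```text
the job is handed in; nothing more can be done
None
```

The job is handed in: the offcut is on the bare bench, and the rubbing stone is still gripped and pressed flush on the middle of the slab, which has sunk about 5 mm (by force and camera readings); the rest is still at 24°, and the chisel and larger core bit look undisturbed.

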